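Lock the upper burr back into the coffee grinder

ROBOT

A 6-joint arm with a two-finger parallel gripper is mounted at the origin on a cart in front of the work surface, level with it; the furniture and walls round the work are solid. World frame = base frame: x ahead of the robot, y to its left, z up, the work surface at z = 0. Lengths are in mm, angles in degrees, forces in N, time in s.
With the tool pointing down it reaches from about 350 to 850 mm from the base axis. Payload 8.1 kg.
Tool frame: the origin (TCP) lies where the fingers leave the gripper's body, on its centre line; the fingertips stand 73 mm ahead of it and the grasp point (between the pads) lies 54 mm ahead of it; z points along the fingers, y is the line along which they close (so a half turn about z gives the same grasp; the last joint's range is limited). The gripper opens to 85 mm and grips with 20 to 120 N. Pads are 22 mm wide; open, the fingers measure 114 mm over their backs; the gripper's body (76 mm by 85 mm) begins 54 mm behind the grasp point. The pads swing forward as they close: fully open they stand 13 mm farther back than shut.
Start: joints at [61.857, 7.471, 85.268, -0, 87.261, -4.893], TCP at [236.832, 551.286, 303.892] pointing down, gripper open.
Joint ranges: [-169.43, 169.43], [-51.17, 129.36], [1.28, 143.12], [-76.62, 256.62], [0, 156.53], [-152.29, 152.29]. Speed limits (degrees/s): [136.94, 136.94, 159.86, 180, 180, 180].

INTERFACE

Orientations are given as [roll, pitch, yaw] about the fixed x, y, z axes, in that order (R = Rz(yaw) Ry(pitch) Rx(roll)).
In Python, from bench import sense, optics, r gives the robot as it stands.
- The arm moves only by the tool servo_tool, never from a script. Its argument "plan" is a list that holds one entry, the list of rows, each a list of 5 numbers: the shift along the world's x, y, z in m, then the turn about the world's z in degrees, then the finger opening in m, from 0 to 0.0854. A call has 1 to 10 rows; each row shifts and turns the commanded pose from where the row before left it; what a row does not reach is not made up. A row lasts 1/10 s, in which the tool goes at most 50 mm and 8.59 degrees, less where a joint would pass 70% of its speed; a pose out of reach is approached as far as the arm can. A call is refused whole if a number of a shift passes 0.05 or a number of a turn 8.59, either way. A call with a gripper value outside its range is refused whole. The fingers move at their own pace and stop on an object; "force" is the grip in N (left out, the last holds). Time passes only in rows, so rows that do not move let the fingers close. It gives the time, the measured TCP pose, the force, the opening and the grip force at its end, in the units of the state.
- sense(): the state, without advancing time (a new reading comes with each control period).
- optics.snapshot(name): name is "side" or "top"; returns a dict with "frame" (400x640x3 uint8, blue, green, red), "fx", "fy", "cx", "cy" (pixels), "cam_to_world" (4x4, takes a point from camera to world coordinates). Camera axes: x right, y down, z forward; pixel columns grow to the right and rows downward; lengths in mm; the calibration is good to about 2 mm. A picture is of the moment at which its call begins. There is no depth.
- r.hand_in(): hands the job in; it is judged then, once.
The state is a dict: "time": time; "joint_pos": joint angles; "qd": joint speeds; "joint_efforts": joint torques, N m; "tool_pos": TCP position; "tcp_rot": TCP orientation; "ft_force": force on the tool from outside, world axes, zero at the start; "wrist_torque": the same for the moment, N m; "finger_gap": finger opening in mm; "grip_force": force on a finger pad.
Only numpy, scipy, OpenCV 4.12 (cv2) and the standard library are available. Lean on these libraries where they do the work, as an engineer would, in place of code of your own. Each camera call takes 0.05 s, during which the arm holds its last target. There are 200 camera calls.

TASK

The electric coffee grinder has been brushed out and its upper burr stands beside it. Put the burr back by its orange bar: set it on the ring on top of the grinder, pressing lightly and turning it until its two lugs drop into the ring's two red-marked slots, then push it down against the spring, turn it clockwise to the stop and let it rise into its notches, locked and upright. Never press the burr on the grinder with more than 50 N, and leave the other things where they stand.

Things in the scene. Friction and masses are not known exactly. Their poses are not given: they have to be found in the camera images.
- burr: upper burr of the grinder: black round carrier, 59 mm across and 28 mm high (radius 23.5 mm at the flat underside, widening to 29.5 over the lowest 6 mm), with an upright orange grip bar on top. 0.14 to 0.24 kg. Origin: centre of the underside; z up, x along the bar. Half a turn about z makes no difference. Stands upright on the worktop, left or right of the grinder
- bar (a point): middle of the burr's orange grip bar, 41 mm above the burr's underside; the bar is 50 mm long (x), 12 mm thick (y, grip it across this) and reaches from 28 to 54 mm above the underside
- lug (a point): middle of one of the burr's two steel lugs, half a turn apart, which stick out under the ends of the bar to 36 mm from the axis, 8 mm wide, from 4 to 11 mm above the underside
- grinder: black electric coffee grinder, fixed, 150 deep, 124 wide, 118 mm high, with a round collar on top, 106 mm across, up to 147 mm; in it a steel bayonet ring that takes the burr. Origin: on the worktop under the ring's axis; z up, -x is the front. The ring is the grind setting: it stands turned up to 22 degrees either way, differently each time and not measured, and is too stiff for the burr to turn
- ring_top (a point): centre of the ring's top face, 150 mm above the worktop; axes as the grinder's. Bore 63 mm. Two slots, 13 mm wide, half a turn apart, each between two red bars, let the lugs down: they lie 13 to 57 degrees counter-clockwise, from above, of the x axis, and must be seen or felt (lugs off the slots rest on the top face with the burr's underside 4 mm below it; over them they drop; play 4 degrees)
- lock_height (a point): 18 mm below ring_top: where the burr's underside ends when locked (within 1.5 mm). The ring's roof is 12 mm thick; under it the burr turns 35 degrees clockwise, from above, from the slots to the notches (white dots on the ring); stops block it about 4 degrees past either place. The notches are cut 5 mm up into the roof; there the spring lifts the burr and holds it up with 8 N
- seat (a point): top of the spring seat at rest, 13 mm below ring_top; it pushes the burr's underside up with 3 N there and 1 N more per mm. With the underside 23 mm below ring_top (13 N) the lugs clear the roof and can turn; at 25 mm (15 N) the seat is at its hard stop
- hopper: bean hopper of the grinder, a smoked clear funnel with a black lid, 120 mm across, 118 mm high; stands on the other side of the grinder from the burr; origin centre of the underside. Leave it
- brush: grinder brush with a dark wooden handle, 150 mm long, 42 mm wide, 20 mm high, lying at the right end of the worktop, bristles towards the robot; origin under its middle, x along it. Leave it
- espresso_cup_4: espresso cup with fern pattern, 58 mm across, 56 mm high, on the right; origin under its middle. Leave it
- caddy_2: white tea caddy with grey lid, 62 mm across, 80 mm high, on the left; origin under its middle. Leave it
There are look-alikes about, which are no part of the job. Leave any turquoise look-alike of the burr alone.

How it is judged (in metres and radians):
On the way:
1. the burr's lugs are in the ring's slots (z of burr in the frame of ring_top below -0.0075 m and horizontal distance between burr and ring_top below 0.004 m), for 0.1 s.
At the end, for the whole second after the job is handed in: the burr is locked in the ring, its lugs in the notches: underside within 1.5 mm of lock_height (in the slots it would float 5 mm higher), within 4 mm of the ring's axis, upright within 0.07 rad, held by the spring (more than 4 N), let go and at rest (z of burr in the frame of lock_height between -0.0015 and 0.0015 m and horizontal distance between burr and ring_top below 0.004 m and angle between burr's own z axis and vertical below 0.07 rad and contact force between burr and grinder above 4 N and linear speed of burr below 0.01 m/s and angular speed of burr below 0.1 rad/s); the robot touches nothing.
It fails at once if the burr presses on the grinder with more than 50 N (contact force between burr and grinder above 50 N).
It fails at once if a bystander is moved by more than 30 mm (distance of any of hopper, brush, espresso_cup_4, caddy_2 from where it was at the start of the episode above 0.03 m).
It also fails if it takes over 72 s, if anything falls off the work surface, if the arm or the gripper's body presses on something with over 40 N, if the wrist force passes 120 N, or if a joint passes its speed limit or range.

## Working session

There is one attempt and no reset: what is moved stays moved. The work goes in short steps, Python scripts to look and compute and a tool call to move; the robot and the scene stay as the last step left them, time stands still between calls to the robot, and variables do not carry over. Pictures are saved under pics/ and viewed, at most 10 in all, crops included, and the job is handed in when it is done.

Besides the shell and the picture viewer there is one more tool, called after ">>>" by a JSON object that holds its "method" and its "body". servo_tool: Moves the arm, as the interface text tells. Its arguments: {"type":"object","properties":{"plan":{"type":"array"},"force":{"type":"number"}},"required":["plan"]}

```bash
mkdir -p pics; ls; python3 - <<'E'
from bench import sense, optics, r
import cv2
s=sense();print({k:s[k] for k in("time","tool_pos","tcp_rot","ft_force","finger_gap")})
for n in("side","top"):
    d=optics.snapshot(n);cv2.imwrite(f"pics/{n}0.png",d["frame"]);print(n,d["fx"],d["fy"],d["cx"],d["cy"],d["cam_to_world"])
E
```

```text
pics
{'time': 0.0, 'tool_pos': array([236.63273659, 550.91906912, 302.84279603]), 'tcp_rot': array([-1.79894176e+02, -1.06534836e-02,  1.56749046e+02]), 'ft_force': array([-1.01482406,  0.8590275 , -0.2350161 ]), 'finger_gap': 85.63330434104986}
side 451.5157619884325 451.5157619884325 317.17266236870444 201.616098038914 [[ 9.68399306e-01 -1.34094004e-01  2.10289283e-01  1.46951660e+02]
 [-2.48978652e-01 -5.69047873e-01  7.83705397e-01 -1.26912205e+03]
 [ 1.45744747e-02 -8.11297305e-01 -5.84452110e-01  1.07461450e+03]
 [ 0.00000000e+00  0.00000000e+00  0.00000000e+00  1.00000000e+00]]
top 449.8935195144626 449.8935195144626 315.929915154095 204.6150195671403 [[ 8.87511835e-04 -9.97317715e-01  7.31887078e-02  3.95442360e+02]
 [-9.99975697e-01 -3.79009090e-04  6.96142617e-03  7.14455790e+00]
 [-6.91501445e-03 -7.31931074e-02 -9.97293814e-01  1.70734110e+03]
 [ 0.00000000e+00  0.00000000e+00  0.00000000e+00  1.00000000e+00]]
```

View pics/side0.png

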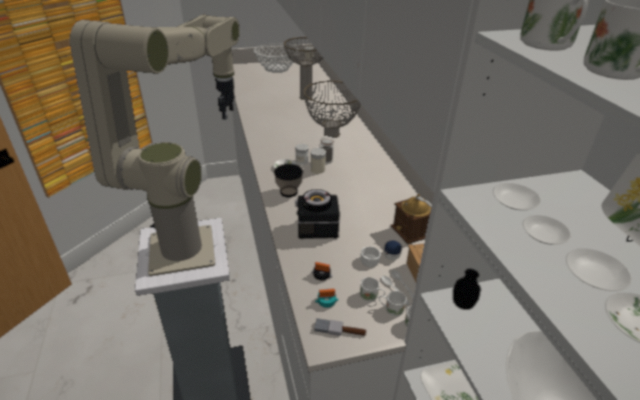

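View pics/top0.png

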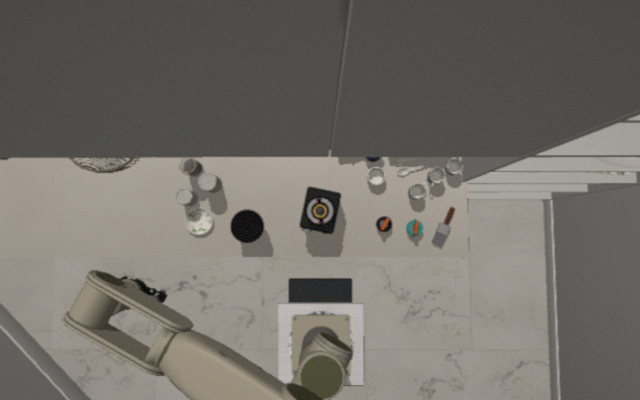

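Side view: the candidates with an orange bar are the black-bodied one at (321,270) and the turquoise-bodied one at (328,296). In the top view they are at (384,224) and (415,229). I choose the black one by its description. The grinder is at top (320,210), the hopper at top (247,226) and the brush at top (444,228). Next is a close crop to check the choice and see the ring.

```bash
python3 - <<'E'
import cv2,numpy as np
t=cv2.imread("pics/top0.png");s=cv2.imread("pics/side0.png")
def c(im,x,y,w=20):return cv2.resize(im[y-w:y+w,x-w:x+w],(400,300) if 0 else (300,300),interpolation=cv2.INTER_CUBIC)
a=np.vstack([np.hstack([c(t,320,210),c(t,384,224)]),np.hstack([c(s,318,200),c(s,322,270)])])
cv2.imwrite("pics/crop0.png",a)
E
```

```text
(no output)
```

View pics/crop0.png

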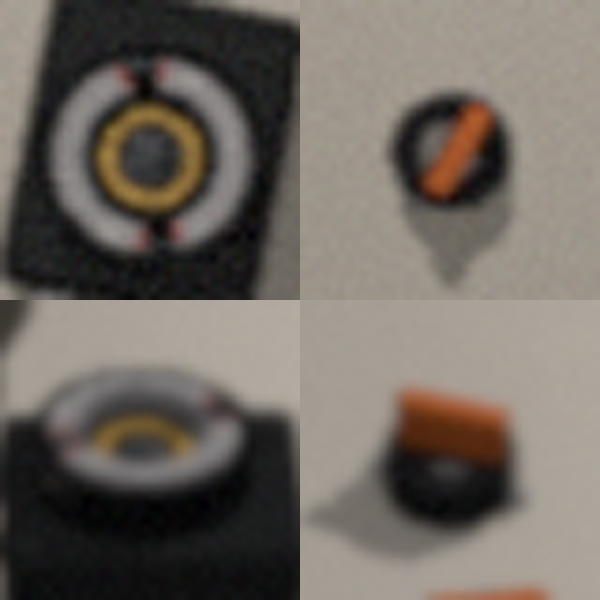

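The crop confirms the black burr. In the enlarged panels the top view has the bar ends at about (135,192) and (185,105). The ring slots between the red marks are at about (143,72) and (161,238). I'll turn these into positions.

```bash
cat > h.py <<'E'
from bench import sense, optics, r
import numpy as np, cv2
def ray(d,u,v,z):
    T=np.array(d["cam_to_world"]);k=T[:3,:3]@[(u-d["cx"])/d["fx"],(v-d["cy"])/d["fy"],1]
    return (T[:3,3]+k*(z-T[2,3])/k[2])[:2]
def px(X,Y,x0,y0,w=20,s=7.5): return (X+.5)/s-.5+x0-w,(Y+.5)/s-.5+y0-w
def st():
    s=sense();print({k:np.round(s[k],2) for k in("time","tool_pos","tcp_rot","ft_force","finger_gap","grip_force","joint_pos")})
E
python3 - <<'E'
from h import *
t=optics.snapshot("top");s=optics.snapshot("side")
def pair(n,d,a,b,c,z):
    p=ray(d,*px(*a,*c),z);q=ray(d,*px(*b,*c),z);v=q-p
    print(n,(p+q)/2,"len",np.hypot(*v),"ang",np.degrees(np.arctan2(v[1],v[0])))
pair("ring top",t,(161,238),(143,72),(320,210),150)
pair("ring side",s,(65,137),(217,107),(318,200),150)
pair("ring top circle L/R",t,(49,155),(254,155),(320,210),150)
pair("grinder left edge",t,(5,280),(55,0),(320,210),118)
pair("bar top",t,(136,192),(185,105),(384,224),54)
pair("bar side (top edge)",s,(100,95),(208,112),(322,270),54)
# orange mask centroid, both views
for d,c,n in((t,(384,224),"top"),(s,(322,270),"side")):
    f=d["frame"][c[1]-15:c[1]+15,c[0]-15:c[0]+15].astype(int);w=np.clip(f[...,2]-f[...,0]-40,0,None)*(f[...,2]-f[...,1]>25)
    y,x=np.nonzero(w);ww=w[y,x];u=(x*ww).sum()/ww.sum()+c[0]-15;v=(y*ww).sum()/ww.sum()+c[1]-15
    C=np.cov(np.c_[x,y].T,aweights=ww);e=np.linalg.eigh(C)[1][:,1]
    print(n,u,v,len(x),"z54",ray(d,u,v,54),"z41",ray(d,u,v,41), "imgdir",e, "ang",np.degrees(np.arctan2(-e[0],-e[1])))
E
```

```text
ring top [490.27225198   4.46980024] len 77.33267526308138 ang 6.192145443856703
ring side [485.88286812   5.57867727] len 76.92017025484957 ang 5.618869913272168
ring top circle L/R [490.20209904   4.70333705] len 94.77739108272326 ang -89.97325608300966
grinder left edge [499.41496196  61.97028194] len 134.50205874312493 ang -9.944199867386569
bar top [ 447.89198767 -234.74403406] len 49.06276644140967 ang -29.810772573716108
bar side (top edge) [ 444.18994973 -236.8603875 ] len 47.772766974905736 ang -26.354088352375296
top 384.6865533230294 223.51715610510047 65 z54 [ 447.32025554 -233.70057481] z41 [ 447.7281645  -235.59430789] imgdir [-0.50644113  0.86227454] ang 149.57293518702733
side 321.9776902887139 265.54225721784775 115 z54 [ 441.25544908 -246.5692816 ] z41 [ 445.00412132 -233.54459317] imgdir [-0.96861786 -0.24855471] ang 75.60799607250837
```

>>> {"method": "servo_tool", "body": {"plan": [[[0.018, -0.042, 0, -0.35, 0.06], [0.018, -0.042, 0, -0.35, 0.06], [0.018, -0.042, 0, -0.35, 0.06], [0.018, -0.042, 0, -0.35, 0.06], [0.018, -0.042, 0, -0.35, 0.06], [0.018, -0.042, 0, -0.35, 0.06], [0.018, -0.042, 0, -0.35, 0.06], [0.018, -0.042, 0, -0.35, 0.06], [0.018, -0.042, 0, -0.35, 0.06], [0.018, -0.042, 0, -0.35, 0.06]]], "force": 40}}

```text
time: 1.2
tool_pos: [417.1, 129.5, 304.0]
tcp_rot: [180.0, 0.0, 153.2]
ft_force: [2.1, -0.6, -0.3]
finger_gap: 59.9
grip_force: 0.0
```

>>> {"method": "servo_tool", "body": {"plan": [[[0.003, -0.037, 0, -0.35, 0.06], [0.003, -0.037, 0, -0.35, 0.06], [0.003, -0.037, 0, -0.35, 0.06], [0.003, -0.037, 0, -0.35, 0.06], [0.003, -0.037, 0, -0.35, 0.06], [0.003, -0.037, 0, -0.35, 0.06], [0.003, -0.037, 0, -0.35, 0.06], [0.003, -0.037, -0.02, -0.35, 0.06], [0.003, -0.037, -0.03, -0.35, 0.06], [0.003, -0.037, -0.03, -0.35, 0.06]]]}}

```text
time: 2.2
tool_pos: [447.0, -240.5, 223.5]
tcp_rot: [-180.0, 0.1, 149.7]
ft_force: [1.4, -0.3, 0.4]
finger_gap: 59.6
grip_force: 0.0
```

>>> {"method": "servo_tool", "body": {"plan": [[[0, 0.003, -0.03, 0, 0.045], [0, 0.003, -0.03, 0, 0.045], [0, 0, -0.03, 0, 0.045], [0, 0, -0.02, 0, 0.045], [0, 0, -0.01, 0, 0.045], [0, 0, 0, 0, 0.045], [0, 0, 0, 0, 0.045]]]}}

```text
time: 2.9
tool_pos: [447.3, -233.0, 104.8]
tcp_rot: [-180.0, 0.1, 149.8]
ft_force: [0.4, -0.2, 0.6]
finger_gap: 44.8
grip_force: 0.0
```

```bash
python3 - <<'E'
from h import *
st()
a=[]
for n,x,y in(("top",384,224),("side",322,262)):
    d=optics.snapshot(n);a.append(cv2.resize(d["frame"][y-28:y+28,x-28:x+28],(400,400),interpolation=cv2.INTER_CUBIC))
cv2.imwrite("pics/g1.png",np.hstack(a))
E
```

```text
{'time': np.float64(2.9), 'tool_pos': array([ 447.33, -233.  ,  104.8 ]), 'tcp_rot': array([-1.8000e+02,  6.0000e-02,  1.4975e+02]), 'ft_force': array([ 0.4 , -0.17,  0.63]), 'finger_gap': np.float64(44.78), 'grip_force': np.float64(0.0), 'joint_pos': array([-33.34,   3.99, 110.96,  -0.  ,  64.99, -93.09])}
```

View pics/g1.png

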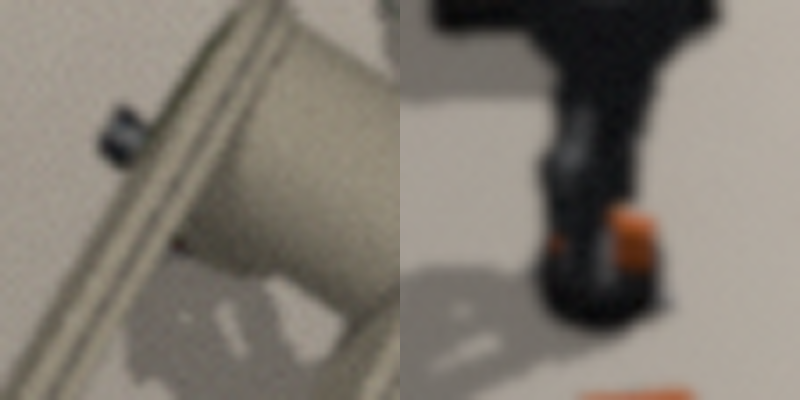

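The side view shows the fingers straddling the bar, with orange visible on both sides at about (557,242) and (633,237) of the crop. The bar is roughly centred, so I'll close.

>>> {"method": "servo_tool", "body": {"plan": [[[0, 0, -0.001, 0, 0.02], [0, 0, 0, 0, 0.01], [0, 0, 0, 0, 0.005], [0, 0, 0, 0, 0.005], [0, 0, 0, 0, 0.005], [0, 0, 0, 0, 0.005], [0, 0, 0, 0, 0.005]]], "force": 60}}

```text
time: 3.7
tool_pos: [447.1, -233.2, 103.5]
tcp_rot: [-180.0, 0.1, 149.7]
ft_force: [-0.8, -0.8, 5.3]
finger_gap: 10.4
grip_force: 61.3
```

>>> {"method": "servo_tool", "body": {"plan": [[[0, 0, 0.02, 0, 0.005], [0, 0, 0.04, 0, 0.005], [0, 0, 0.04, 0, 0.005], [0, 0, 0.04, 0, 0.005], [0, 0, 0.04, 0, 0.005]]]}}

```text
time: 4.2
tool_pos: [446.3, -232.1, 283.6]
tcp_rot: [180.0, -0.1, 149.8]
ft_force: [0.3, -0.9, -1.9]
finger_gap: 11.0
grip_force: 60.1
```

>>> {"method": "servo_tool", "body": {"plan": [[[0.005, 0.03, 0, 4, 0.005], [0.005, 0.034, 0, 4, 0.005], [0.005, 0.034, 0, 4, 0.005], [0.005, 0.034, 0, 4, 0.005], [0.005, 0.034, 0, 4, 0.005], [0.005, 0.034, 0, 4, 0.005], [0.005, 0.02, 0, 4, 0.005], [0.006, 0.015, 0, 4, 0.005], [0, 0.003, 0, 4, 0.005], [0, 0, 0, 0, 0.005]]]}}

```text
time: 5.2
tool_pos: [487.4, 6.3, 281.9]
tcp_rot: [180.0, -0.1, -174.1]
ft_force: [-0.7, -0.0, -2.6]
finger_gap: 11.0
grip_force: 60.1
```

```bash
python3 - <<'E'
from h import *
st()
a=[]
for n,x,y in(("top",320,205),("side",318,190)):
    d=optics.snapshot(n);a.append(cv2.resize(d["frame"][y-25:y+25,x-25:x+25],(400,400),interpolation=cv2.INTER_CUBIC))
cv2.imwrite("pics/g2.png",np.hstack(a))
E
```

```text
{'time': np.float64(5.2), 'tool_pos': array([487.39,   6.25, 281.94]), 'tcp_rot': array([ 1.7996e+02, -1.0000e-01, -1.7410e+02]), 'ft_force': array([-0.7 , -0.03, -2.59]), 'finger_gap': np.float64(10.95), 'grip_force': np.float64(60.08), 'joint_pos': array([-5.3100e+00, -9.5100e+00,  1.0434e+02,  2.0000e-02,  8.5280e+01,
       -1.0121e+02])}
```

View pics/g2.png

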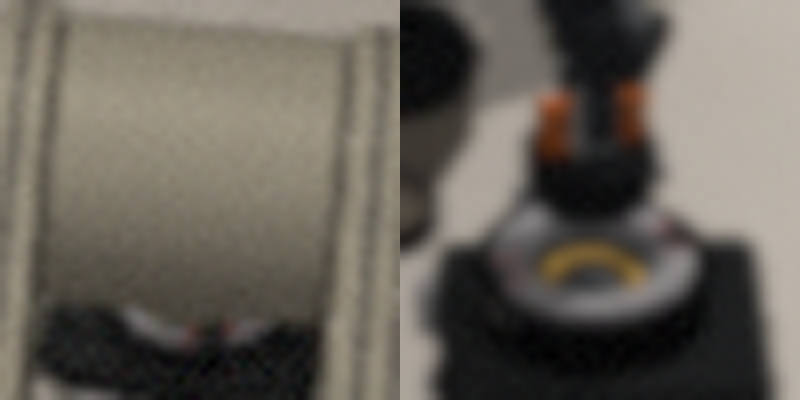

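The side view shows the burr held upright over the ring. The bar ends are at about crop (541,125) and (644,110), and the ring's red marks are at about (510,262) and (670,228). The top view is blocked by the arm. I'll measure the burr against the ring in the same camera.

```bash
python3 - <<'E'
from h import *
d=optics.snapshot("side");T=np.linalg.inv(np.array(d["cam_to_world"]))
def proj(p):
    c=T[:3,:3]@p+T[:3,3];return np.array([c[0]/c[2]*d["fx"]+d["cx"],c[1]/c[2]*d["fy"]+d["cy"]])
f=d["frame"][165:192,300:340].astype(float);o=np.clip(f[...,2]-f[...,0]-15,0,None)
cs=o[8:20].sum(0);print("orange cols",[(300+i,int(v)) for i,v in enumerate(cs) if v>20])
rs=o.sum(1);print("rows",[(165+i,int(v)) for i,v in enumerate(rs) if v>20])
# model silhouette of bar for burr centred at TCP, slot angle 5.9 deg
s=sense();t=s["tool_pos"];zu=t[2]-103.5
a=np.radians(s["tcp_rot"][2]+180);u=np.array([np.cos(a),np.sin(a),0]);w=np.array([-u[1],u[0],0])
P=np.array([proj(np.array([t[0],t[1],zu])+i*25*u+j*6*w+[0,0,k]) for i in(-1,1) for j in(-1,1) for k in(28,54)])
print("pred cols",P[:,0].min(),P[:,0].max(),"rows",P[:,1].min(),P[:,1].max())
print("px per mm along u",(P[4:,0].mean()-P[:4,0].mean())/50)
# red marks
g=d["frame"].astype(float);rd=g[...,2]-(g[...,1]+g[...,0])/2;sub=rd[180:215,295:345]
for x0,x1 in((300,313),(327,340)):
    b=rd[183:212,x0:x1];m=np.clip(b-12,0,None);m[:8 if x0<313 else 5]*=1
    y,x=np.mgrid[183:212,x0:x1];print("red",(x*m).sum()/m.sum(),(y*m).sum()/m.sum(),m.sum())
E
```

```text
orange cols [(309, 64), (310, 230), (311, 418), (312, 462), (313, 347), (314, 119), (320, 148), (321, 317), (322, 336), (323, 219), (324, 112), (325, 47), (326, 26), (327, 31), (328, 37), (329, 35), (330, 33), (331, 34), (332, 40), (333, 39), (334, 43), (335, 42), (336, 43), (337, 42), (338, 38), (339, 36)]
rows [(165, 32), (166, 33), (167, 40), (168, 38), (169, 41), (170, 39), (171, 42), (172, 46), (173, 49), (174, 55), (175, 150), (176, 347), (177, 501), (178, 513), (179, 449), (180, 388), (181, 353), (182, 286), (183, 212), (184, 134), (185, 51), (186, 55), (187, 54), (188, 52), (189, 51), (190, 49), (191, 35)]
pred cols 309.8178929159325 324.6190364451542 rows 174.09958835132312 184.68098486264304
px per mm along u 0.2701898027599452
red 310.6073113207547 191.4375 424.0
red 334.06493506493507 187.41558441558442 115.5
```

>>> {"method": "servo_tool", "body": {"plan": [[[0.0015, -0.0005, -0.015, 0, 0.005], [0, 0, -0.01, 0, 0.005], [0, 0, -0.004, 0, 0.005], [0, 0, -0.002, 0, 0.005], [0, 0, -0.001, 0, 0.005]]]}}

```text
time: 5.85
tool_pos: [489.2, 4.7, 250.5]
tcp_rot: [180.0, -0.0, -174.3]
ft_force: [0.9, -0.3, -2.4]
finger_gap: 10.8
grip_force: 60.1
```

>>> {"method": "servo_tool", "body": {"plan": [[[0, 0, -0.001, 0, 0.005], [0, 0, -0.001, 0, 0.005], [0, 0, 0, 0, 0.005]]]}}

```text
time: 6.15
tool_pos: [489.4, 4.8, 249.1]
tcp_rot: [-180.0, 0.0, -174.2]
ft_force: [0.3, -1.0, -1.6]
finger_gap: 10.5
grip_force: 60.1
```

>>> {"method": "servo_tool", "body": {"plan": [[[0, 0, -0.001, 0, 0.005], [0, 0, 0, 0, 0.005]]]}}

```text
time: 6.35
tool_pos: [489.3, 4.8, 247.9]
tcp_rot: [-180.0, 0.0, -174.2]
ft_force: [0.4, 0.0, -1.8]
finger_gap: 10.8
grip_force: 60.1
```

>>> {"method": "servo_tool", "body": {"plan": [[[0, 0, -0.001, 0, 0.005], [0, 0, 0, 0, 0.005]]]}}

```text
time: 6.55
tool_pos: [489.2, 4.8, 246.8]
tcp_rot: [-180.0, -0.0, -174.2]
ft_force: [0.2, -0.2, -2.2]
finger_gap: 10.0
grip_force: 60.1
```

>>> {"method": "servo_tool", "body": {"plan": [[[0, 0, -0.001, 0, 0.005], [0, 0, -0.001, 0, 0.005], [0, 0, 0, 0, 0.005]]]}}

```text
time: 6.85
tool_pos: [489.2, 4.8, 244.6]
tcp_rot: [180.0, -0.0, -174.3]
ft_force: [-1.3, -1.3, -2.6]
finger_gap: 10.8
grip_force: 60.1
```

>>> {"method": "servo_tool", "body": {"plan": [[[0, 0, -0.001, 0, 0.005], [0, 0, -0.001, 0, 0.005], [0, 0, 0, 0, 0.005]]]}}

```text
time: 7.15
tool_pos: [489.2, 4.8, 242.7]
tcp_rot: [180.0, -0.0, -174.3]
ft_force: [-0.6, -1.3, -3.2]
finger_gap: 10.8
grip_force: 60.1
```

>>> {"method": "servo_tool", "body": {"plan": [[[0, 0, -0.002, 0, 0.005], [0, 0, -0.002, 0, 0.005], [0, 0, -0.002, 0, 0.005], [0, 0, 0, 0, 0.005], [0, 0, 0, 0, 0.005]]]}}

```text
time: 7.65
tool_pos: [489.5, 4.6, 237.2]
tcp_rot: [-180.0, 0.0, -174.3]
ft_force: [-2.6, -3.2, 3.3]
finger_gap: 10.7
grip_force: 60.8
```

>>> {"method": "servo_tool", "body": {"plan": [[[0, 0, -0.002, 0, 0.005], [0, 0, -0.002, 0, 0.005], [0, 0, -0.001, 0, 0.005], [0, 0, 0, 0, 0.005], [0, 0, 0, 0, 0.005]]]}}

```text
time: 8.15
tool_pos: [489.5, 4.6, 232.9]
tcp_rot: [-180.0, 0.0, -174.3]
ft_force: [-4.9, -3.7, 9.3]
finger_gap: 10.8
grip_force: 61.6
```

>>> {"method": "servo_tool", "body": {"plan": [[[-0.001, -0.001, -0.001, 0, 0.005], [0, 0, -0.001, 0, 0.005], [0, 0, -0.001, 0, 0.005], [0, 0, 0, 0, 0.005], [0, 0, 0, 0, 0.005]]]}}

```text
time: 8.65
tool_pos: [489.2, 4.3, 230.5]
tcp_rot: [180.0, 0.2, -174.2]
ft_force: [-2.7, 1.1, 9.8]
finger_gap: 11.1
grip_force: 61.9
```

>>> {"method": "servo_tool", "body": {"plan": [[[-0.0005, 0, -0.0012, 0, 0.005], [0, 0, 0, 0, 0.005], [0, 0, 0, 0, 0.005]]]}}

```text
time: 8.95
tool_pos: [489.1, 4.3, 229.7]
tcp_rot: [180.0, 0.2, -174.2]
ft_force: [-1.8, 0.6, 10.9]
finger_gap: 10.3
grip_force: 62.0
```

Underside is about 23.8 mm down with 13.3 N on the spring. Now turning clockwise.

>>> {"method": "servo_tool", "body": {"plan": [[[0, 0, 0, -4, 0.005], [0, 0, 0, -4, 0.005], [0, 0, 0, -4, 0.005], [0, 0, 0, 0, 0.005]]]}}

```text
time: 9.35
tool_pos: [489.4, 4.2, 229.9]
tcp_rot: [179.9, 0.3, 173.6]
ft_force: [-0.5, 0.2, 10.7]
finger_gap: 10.6
grip_force: 62.0
```

```bash
python3 -c "
from h import *
st();print(sense()['wrist_torque'])"
```

```text
{'time': np.float64(9.35), 'tool_pos': array([489.44,   4.15, 229.93]), 'tcp_rot': array([179.93,   0.28, 173.62]), 'ft_force': array([-0.55,  0.17, 10.72]), 'finger_gap': np.float64(10.57), 'grip_force': np.float64(62.02), 'joint_pos': array([-5.5600e+00, -7.3800e+00,  1.0794e+02,  6.0000e-02,  7.9160e+01,
       -8.9180e+01])}
[ 0.1356697   0.22328585 -0.02699351]
```

>>> {"method": "servo_tool", "body": {"plan": [[[0, 0, 0, -4, 0.005], [0, 0, 0, -4, 0.005], [0, 0, 0, -4, 0.005], [0, 0, 0, -4, 0.005], [0, 0, 0, -4, 0.005], [0, 0, 0, -2, 0.005], [0, 0, 0, 0, 0.005]]]}}

```text
time: 10.05
tool_pos: [489.7, 4.1, 230.1]
tcp_rot: [179.8, 0.3, 151.7]
ft_force: [0.3, 0.1, 11.6]
finger_gap: 10.4
grip_force: 62.0
```

```bash
python3 -c "
from h import *
st();print(sense()['wrist_torque'])"
```

```text
{'time': np.float64(10.05), 'tool_pos': array([489.68,   4.11, 230.1 ]), 'tcp_rot': array([179.82,   0.27, 151.68]), 'ft_force': array([ 0.26,  0.12, 11.58]), 'finger_gap': np.float64(10.4), 'grip_force': np.float64(62.01), 'joint_pos': array([-5.5600e+00, -7.3800e+00,  1.0793e+02,  6.0000e-02,  7.9140e+01,
       -6.7250e+01])}
[ 0.06419524  0.0385308  -0.05223784]
```

Now on to the stop in small steps.

>>> {"method": "servo_tool", "body": {"plan": [[[0, 0, 0, -1.5, 0.005], [0, 0, 0, -1.5, 0.005], [0, 0, 0, 0, 0.005]]]}}

```text
time: 10.35
tool_pos: [489.6, 4.1, 230.1]
tcp_rot: [179.8, 0.3, 148.7]
ft_force: [-1.5, -0.0, 11.3]
finger_gap: 10.9
grip_force: 62.0
```

```bash
python3 -c "
from h import *
st();print(sense()['wrist_torque'])"
```

```text
{'time': np.float64(10.35), 'tool_pos': array([489.64,   4.08, 230.08]), 'tcp_rot': array([179.82,   0.26, 148.71]), 'ft_force': array([-1.54, -0.03, 11.29]), 'finger_gap': np.float64(10.94), 'grip_force': np.float64(62.03), 'joint_pos': array([-5.5600e+00, -7.3800e+00,  1.0793e+02,  5.0000e-02,  7.9140e+01,
       -6.4280e+01])}
[-0.06177958  0.0820804   0.06379182]
```

>>> {"method": "servo_tool", "body": {"plan": [[[0, 0, 0, -1.5, 0.005], [0, 0, 0, 0, 0.005]]]}}

```text
time: 10.55
tool_pos: [489.4, 3.7, 230.0]
tcp_rot: [179.9, 0.2, 147.2]
ft_force: [-3.0, -2.2, 11.1]
finger_gap: 11.0
grip_force: 62.2
```

```bash
python3 -c "
from h import *
st();print(sense()['wrist_torque'])"
```

```text
{'time': np.float64(10.55), 'tool_pos': array([489.37,   3.72, 230.04]), 'tcp_rot': array([179.88,   0.24, 147.22]), 'ft_force': array([-2.98, -2.25, 11.09]), 'finger_gap': np.float64(10.97), 'grip_force': np.float64(62.2), 'joint_pos': array([ -5.57,  -7.39, 107.94,   0.  ,  79.18, -62.79])}
[-0.28798869  0.39571522  0.1801321 ]
```

>>> {"method": "servo_tool", "body": {"plan": [[[0, 0, 0, -1.5, 0.005], [0, 0, 0, 0, 0.005]]]}}

```text
time: 10.75
tool_pos: [489.2, 3.4, 230.0]
tcp_rot: [179.9, 0.2, 145.7]
ft_force: [-4.1, -3.5, 11.9]
finger_gap: 11.0
grip_force: 62.6
```

```bash
python3 -c "
from h import *
st();print(sense()['wrist_torque'])"
```

```text
{'time': np.float64(10.75), 'tool_pos': array([489.19,   3.44, 230.03]), 'tcp_rot': array([179.92,   0.24, 145.74]), 'ft_force': array([-4.07, -3.46, 11.87]), 'finger_gap': np.float64(10.96), 'grip_force': np.float64(62.59), 'joint_pos': array([-5.5800e+00, -7.3900e+00,  1.0794e+02, -4.0000e-02,  7.9200e+01,
       -6.1320e+01])}
[-0.62810217  0.59676851  0.61056212]
```

Stop felt from about yaw 148. Backing off to about 151.5 and letting it rise.

>>> {"method": "servo_tool", "body": {"plan": [[[0, 0, 0, 3, 0.005], [0, 0, 0, 2.7, 0.005], [0, 0, 0.001, 0, 0.005], [0, 0, 0.001, 0, 0.005], [0, 0, 0.001, 0, 0.005], [0, 0, 0, 0, 0.005]]]}}

```text
time: 11.35
tool_pos: [489.4, 3.9, 232.8]
tcp_rot: [179.9, 0.2, 151.5]
ft_force: [0.3, -1.5, 8.7]
finger_gap: 10.8
grip_force: 61.8
```

>>> {"method": "servo_tool", "body": {"plan": [[[0, 0, 0.001, 0, 0.005], [0, 0, 0.0005, 0, 0.005], [0, 0, 0, 0, 0.005]]]}}

```text
time: 11.65
tool_pos: [489.4, 3.9, 234.1]
tcp_rot: [179.9, 0.2, 151.5]
ft_force: [2.2, -1.6, 6.0]
finger_gap: 10.8
grip_force: 61.6
```

>>> {"method": "servo_tool", "body": {"plan": [[[0, 0, 0.001, 0, 0.005], [0, 0, 0, 0, 0.005]]]}}

```text
time: 11.85
tool_pos: [489.4, 3.9, 235.0]
tcp_rot: [179.9, 0.2, 151.5]
ft_force: [2.7, -0.8, 5.7]
finger_gap: 11.0
grip_force: 61.3
```

>>> {"method": "servo_tool", "body": {"plan": [[[0, 0, 0.001, 0, 0.005], [0, 0, 0, 0, 0.005]]]}}

```text
time: 12.05
tool_pos: [489.1, 3.9, 235.4]
tcp_rot: [179.9, 0.2, 151.5]
ft_force: [2.5, -0.2, 5.5]
finger_gap: 10.9
grip_force: 61.2
```

>>> {"method": "servo_tool", "body": {"plan": [[[0, 0, 0.001, 0, 0.005], [0, 0, 0.0005, 0, 0.005], [0, 0, 0, 0, 0.005]]]}}

```text
time: 12.35
tool_pos: [488.3, 4.0, 235.5]
tcp_rot: [179.9, 0.1, 151.5]
ft_force: [5.1, -0.9, -1.4]
finger_gap: 10.9
grip_force: 60.2
```

Height is blocked at the lock height with the load gone, so it is in the notches. Releasing.

>>> {"method": "servo_tool", "body": {"plan": [[[0, 0, 0, 0, 0.02], [0, 0, 0, 0, 0.035], [0, 0, 0, 0, 0.045], [0, 0, 0, 0, 0.045], [0, 0, 0.01, 0, 0.045], [0, 0, 0.03, 0, 0.045], [0, 0, 0.03, 0, 0.045], [0, 0, 0.03, 0, 0.045]]]}}

```text
time: 13.15
tool_pos: [487.6, 3.8, 337.5]
tcp_rot: [180.0, 0.0, 151.5]
ft_force: [0.9, 0.5, 0.6]
finger_gap: 44.8
grip_force: 0.0
```

>>> {"method": "servo_tool", "body": {"plan": [[[0, 0.04, 0.02, 0, 0.045], [0, 0.04, 0, 0, 0.045], [0, 0.04, 0, 0, 0.045], [0, 0.04, 0, 0, 0.045], [0, 0.04, 0, 0, 0.045], [0, 0.04, 0, 0, 0.045], [0, 0, 0, 0, 0.045]]]}}

```text
time: 13.85
tool_pos: [487.0, 247.9, 356.2]
tcp_rot: [179.9, -0.1, 151.7]
ft_force: [0.0, -0.6, -0.4]
finger_gap: 45.0
grip_force: 0.0
```

```bash
python3 - <<'E'
from h import *
st()
a=[]
for n,x,y in(("top",320,208),("side",318,196)):
    d=optics.snapshot(n);a.append(cv2.resize(d["frame"][y-25:y+25,x-25:x+25],(400,400),interpolation=cv2.INTER_CUBIC))
    cv2.imwrite(f"pics/{n}9.png",d["frame"])
cv2.imwrite("pics/g3.png",np.hstack(a))
E
```

```text
{'time': np.float64(13.85), 'tool_pos': array([486.99, 247.94, 356.25]), 'tcp_rot': array([ 1.7991e+02, -5.0000e-02,  1.5170e+02]), 'ft_force': array([ 0.02, -0.6 , -0.41]), 'finger_gap': np.float64(44.97), 'grip_force': np.float64(0.0), 'joint_pos': array([ 21.55,  -1.8 ,  89.42,   0.1 ,  92.35, -40.15])}
```

View pics/g3.png

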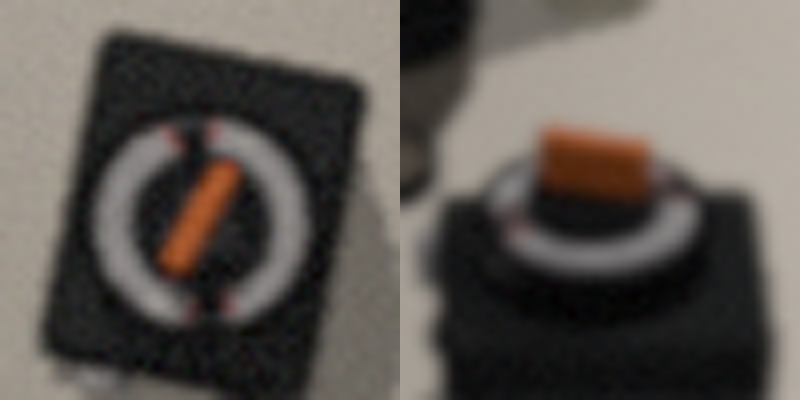

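The top view shows the bar from about (172,268) to (233,168). That is some 36 degrees clockwise of the red-marked slots at about (191,135) and (210,305). The side view shows the burr upright and low in the ring. The height, angle and blocked rise all agree, so I'm handing in.

```bash
python3 -c "
from h import *
print(r.hand_in())"
```

```text
the job is handed in; nothing more can be done
None
```

The burr is back in the grinder, locked in its notches and upright by the last images and readings. The job was handed in at about 14 s with the gripper clear, but no verdict came back.

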